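Load the tank on the cradle wagon and shut its end gate

TASK

On the model railway, take the upright silver tank with the red bands and lay it gently on its side in the yellow V saddles of the red cradle wagon, lengthways along the wagon and fully down between its two ends (either way round), without letting it topple or drop, and let go of it. Then push the wagon's open yellow-and-black end gate shut until it has clicked past its catch and stands square across the wagon's end. Leave the other tanks, the trees, the signal, the van and the brown hopper wagon where they are.

Things in the scene. Friction and masses are not known exactly. Their poses are not given: they have to be found in the camera images.
- tank_silver: Silver model tank with three red bands: a plain rigid cylinder 46 mm in diameter and 130 mm long, 0.17 to 0.35 kg, standing upright on the layout at the start. Origin at the centre of its lower end face, z along its axis to the other end. One of three equal-sized tanks whose axes are at least 125 mm apart; which stands where changes.
- tank_silver_mid (a point): Middle of the silver tank: on its axis, 65 mm from either end; axes as tank_silver.
- wagon: Red model cradle wagon on a short ballasted track; fixed, it cannot roll. Origin on the table surface under its middle, x along the wagon towards the gate end, y to the side of the gate's catch, z up. Red deck 170 mm long (x), 84 mm wide, its top at z = 50 mm; buffers reach x = +/-104 mm at z = 40 mm. Two yellow V saddles stand on the deck at x = +/-42 mm.
- cradle (a point): Where the tank's middle lies when seated and centred in the saddles: on the wagon's centre line, 88 mm above the table; axes as wagon (the tank's axis comes along x). The V saddles have 45 degree flanks, are 14 mm long and narrower than the tank; the deck is 15 mm below the lying tank's underside.
- headboard (a point): Middle of the inner face of the fixed red headboard at the wagon's -x end, at x = -75, z = 67 mm of the wagon; its top is 84 mm above the table, it is 84 mm wide. The shut gate's inner face is 150 mm from it, so a centred 130 mm tank has 10 mm of room at each end.
- gate (a joint): Angle of the yellow-and-black end gate about its upright hinge, rad: 0 = shut, square across the wagon's +x end; grows as its free edge swings outwards (limit 1.5). Starts at 0.8 to 1.35, stays where it is left (light friction). A sprung ball catch at the free edge resists from about 0.12 rad (3 to 5 N on the face), is passed at about 0.05 rad, then pulls the gate to 0 and holds it.
- gate_hinge (a point): On the gate's hinge axis, 70 mm above the table, at x = 78, y = -40 mm of the wagon. Axes turn with the gate: y from the hinge along the panel to its free edge, x out of its outside face. The panel is 6 mm thick (x = -3 to +3 mm), y = 2 to 80 mm, from 56 to 84 mm above the table, with an 8 mm steel ball at its free edge (y = 83 mm).
- catch_post (a point): Middle of the top of the dark catch post fixed to the wagon beside the shut gate's free edge: x = 82, y = 60 mm of the wagon, 14 mm (x) by 10 mm (y), 84 mm above the table.
- gate_face (a point): Point on the outside face of the gate to push on: 50 mm from the hinge axis along the panel, mid-height; axes as gate_hinge (x out of the face).
- tank_blue: Bystander: blue tank with white bands, 46 mm by 130 mm, upright, loose; origin at the centre of its foot.
- tank_brown: Bystander: rust-brown tank with black bands, 46 mm by 130 mm, upright, loose; origin at the centre of its foot.
- tree_a: Bystander: model pine, about 60 mm wide and 120 mm tall, loose; origin under its foot.
- tree_b: Bystander: model pine, about 60 mm wide and 140 mm tall, loose; origin under its foot.
- signal: Bystander: white signal post with a black lamp head on a 60 mm square foot, 165 mm tall, loose; origin under its foot.
- van: Bystander: yellow model van 130 by 52 by 68 mm, loose; origin under its middle, x along it.
- hopper: Bystander: rust-brown open hopper wagon 180 by 84 by 73 mm, loose; origin under its middle, x along it.
Not all that is in view belongs to the job. Leave any pink or purple look-alike of the tank_silver alone.

How it is judged:
By the outcome, as a careful person would: the job done as asked, in the order asked, and still so for the second after the job is handed in, with the robot touching nothing.
It also fails if it takes over 56 s, if anything falls off the work surface, if the arm or the gripper's body presses on something with over 40 N, if the wrist force passes 120 N, or if a joint passes its speed limit or range.

ROBOT

A 6-joint arm with a two-finger parallel gripper is mounted at the origin on the work surface. World frame = base frame: x ahead of the robot, y to its left, z up, the work surface at z = 0. Lengths are in m, angles in rad, forces in N, time in s.
With the tool pointing down it reaches from about 0.275 to 0.975 m from the base axis. Payload 8.4 kg.
Tool frame: the origin (TCP) lies at the very end of the fingers, on their centre line; the grasp point (between the pads) lies grasp_offset behind it (grasp_offset is the distance from the TCP to the grasp point, in m); z points along the fingers, y is the direction in which the jaws open and shut (so a half turn about z gives the same grasp; the last joint's range is limited). The gripper opens to 92 mm and grips with 3 to 60 N. Pads are 20 mm wide; open, the fingers measure 128 mm over their backs; the gripper's body (75 mm by 189 mm) begins 69 mm behind the grasp point.
Start: joints at [-1.326, 0.353, 1.633, -0, 1.155, -0.002], TCP at [0.153, -0.606, 0.175] pointing down, gripper open.
Joint ranges: [-2.63, 2.63], [-0.92, 2.1], [0.06, 2.66], [-1.3, 4.44], [0, 2.69], [-3.02, 3.02]. Speed limits (rad/s): [2.22, 2.22, 2.79, 3.14, 3.14, 3.14].

INTERFACE

Orientations are given as a unit quaternion [w, x, y, z].
In Python, from rig import * gives the robot as it stands.
- The arm moves only by the tool play_rows, never from a script. Its argument "motion" is one flat list of numbers, 7 for each row, row after row: the turn, a rotation vector about the tool's x, y, z in rad, then the shift along the tool's x, y, z in m, then the closure, from 0 (fully open) to 1 (shut). A call has 1 to 10 rows; each row is the pose to reach, as a shift and turn from the pose commanded when the call began, along the tool's axes at that moment; what a row does not reach only later rows make up. A row lasts 1/10 s, in which the tool goes at most 50 mm and 8.59 degrees, less where a joint would pass 70% of its speed; a pose out of reach is approached as far as the arm can. A call with a gripper value outside its range is refused whole. The fingers move at their own pace and stop on an object; "force" is the grip in N (left out, the last holds). Time passes only in rows, so rows that repeat a pose let the fingers close. It gives the time, the measured TCP pose, the force and the opening at its end, in the units of the state.
- read_state(): the state, without advancing time (a new reading comes with each control period).
- grab_frame(name): name is "scene" or "side" or "wrist"; returns a dict with "image" (384x512x3 uint8, red, green, blue), "camera_matrix" (3x3 intrinsics, pixels), "R" (3x3) and "t" (3): a world point X has camera coordinates R X + t. Camera axes: x right, y down, z forward; pixel columns grow to the right and rows downward; lengths in m; the calibration is good to about 2 mm. A picture is of the moment at which its call begins. There is no depth.
- hand_in(): hands the job in, once; it reports no verdict.
The state is a dict: "time_s": time; "qpos": joint angles; "qvel": joint speeds; "tau": joint torques, N m; "eef_pos": TCP position; "tcp_rot": TCP orientation; "force": force on the tool from outside, world axes, zero at the start; "torque": the same for the moment, N m; "opening": opening from 0.0 (shut) to 1.0 (fully open).
Only numpy, scipy, OpenCV 4.12 (cv2) and the standard library are available. Lean on these libraries where they do the work, as an engineer would, in place of code of your own. Each camera call takes 0.05 s, during which the arm holds its last target. There are 200 camera calls.

## Working session

There is one attempt and no reset: what is moved stays moved. The work goes in short steps, Python scripts to look and compute and a tool call to move; the robot and the scene stay as the last step left them, time stands still between calls to the robot, and variables do not carry over. Pictures are saved under pics/ and viewed, about 8 in all and at most 12, crops included, and the job is handed in when it is done.

Besides the shell and the picture viewer there is one more tool, called after ">>>" as a command line: name --argument value ..., lists and objects as JSON in quotes. play_rows: Moves the arm, as the interface text tells. Its arguments: {"type":"object","properties":{"motion":{"type":"array"},"force":{"type":"number"}},"required":["motion"]}

```bash
ls; mkdir -p pics; python3 - <<'E'
from rig import *
import cv2,numpy as np
s=read_state();print(s)
ims=[]
for n in("scene","side"):
    f=grab_frame(n);cv2.imwrite(f"pics/{n}0.png",f["image"][:,:,::-1]);np.savez(f"pics/{n}0.npz",**f)
    print(n,f["camera_matrix"].tolist(),(-np.array(f["R"]).T@np.array(f["t"])).tolist(),np.array(f["R"])[2])
E
```

```text
pics
{'time_s': 0.0, 'qpos': array([-1.32637507e+00,  3.53628550e-01,  1.63412149e+00,  1.49380450e-05,
        1.15518919e+00, -2.37142253e-03]), 'qvel': array([ 0.0011739 , -0.00162445, -0.00060916,  0.00138749, -0.00011115,
       -0.00045501]), 'tau': array([-2.16588771e-03, -5.93847406e+01, -3.34216404e+01,  6.95448811e-02,
        2.35031848e-02, -8.87925944e-05]), 'eef_pos': array([ 0.15257645, -0.60553379,  0.17418138]), 'tcp_rot': array([-6.69192032e-04,  9.92396474e-01,  1.23080403e-01, -7.45051596e-05]), 'force': array([ 0.63063177, -0.42115952, -0.15867378]), 'torque': array([0.009196  , 0.01458197, 0.03292118]), 'opening': 1.0017967784754143}
scene [[393.43803111472147, 0.0, 251.42460204946983], [0.0, 393.43803111472147, 183.55201101675448], [0.0, 0.0, 1.0]] [1.087885097140461, -0.9092770790628525, 1.0172729647603784] [-0.40191547  0.63963178 -0.65523671]
side [[375.711571163264, 0.0, 257.2660587317536], [0.0, 375.711571163264, 198.38878465089715], [0.0, 0.0, 1.0]] [0.4048155889887609, -0.8810704551539219, 0.8915163064555085] [ 0.1246955   0.72653033 -0.67572533]
```

View pics/scene0.png

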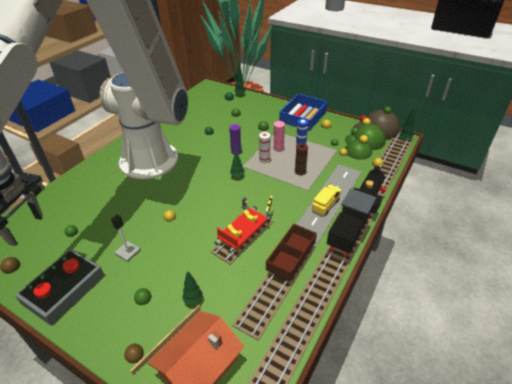

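View pics/side0.png

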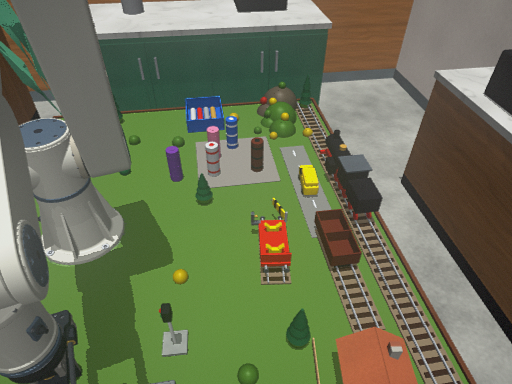

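Candidates in the side view are the silver tank with red bands (213,158), the pink look-alike (213,135), the purple look-alike (174,163), blue (232,132) and brown (257,154). I choose (213,158), which is (264,147) in the scene view. A close crop will check it.

```bash
cat > h.py <<'E'
import numpy as np,cv2
from scipy.spatial.transform import Rotation as Ro
def load(n): return dict(np.load(f"pics/{n}.npz"))
def ray(f,u,v):
    d=f["R"].T@np.linalg.inv(f["camera_matrix"])@np.array([u,v,1.]);return -f["R"].T@f["t"],d
def onz(f,u,v,z):
    c,d=ray(f,u,v);return c+d*(z-c[2])/d[2]
def proj(f,X):
    p=f["camera_matrix"]@(f["R"]@np.asarray(X,float)+f["t"]);return p[:2]/p[2]
def tri(obs):
    A=np.zeros((3,3));b=np.zeros(3);L=[]
    for f,u,v in obs:
        c,d=ray(f,u,v);d=d/np.linalg.norm(d);P=np.eye(3)-np.outer(d,d);A+=P;b+=P@c;L.append((P,c))
    X=np.linalg.solve(A,b);return X,[np.linalg.norm(P@(X-c)) for P,c in L]
def toolR(s): 
    w,x,y,z=s["tcp_rot"];return Ro.from_quat([x,y,z,w])
def rel(s,p,R): # row numbers for target TCP p, Rotation R
    T=toolR(s);return np.round((T.inv()*R).as_rotvec(),3),np.round(T.inv().apply(np.array(p)-s["eef_pos"]),4)
E
python3 - <<'E'
import cv2,numpy as np
a=cv2.imread('pics/side0.png');b=cv2.imread('pics/scene0.png')
c=lambda i,x,y,w,h,k:cv2.resize(i[y:y+h,x:x+w],None,fx=k,fy=k,interpolation=cv2.INTER_CUBIC)
# 5x
out=np.zeros((600,800,3),np.uint8)
o=c(a,150,110,80,60*1+10,5); out[:350,:400]=o
o=c(a,235,195,80,50,5); 
w=c(a,240,190,66,100,5)[:,:]
w=c(a,235,195,80,95,4); out[220:600,400:720]=w
o=c(b,205,190,80,62,5); out[350:600,:400]=o[:250]
o=c(b,245,115,80,55,4); out[:220,400:720]=o
cv2.imwrite('pics/c1.png',out)
E
```

```text
(no output)
```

View pics/c1.png

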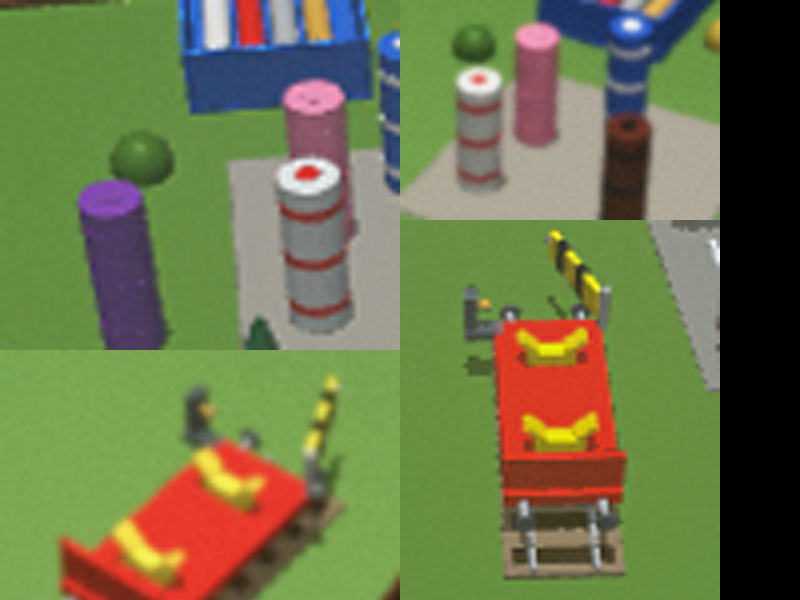

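```bash
python3 - <<'E'
from h import *
S=load('side0');C=load('scene0')
np.set_printoptions(precision=4,suppress=True)
print('tanktop',tri([(S,211.8,144.8),(C,265,135)]),onz(S,211.8,144.8,.13),onz(C,265,135,.13))
print('tank foot front S',onz(S,214,175.8,0))
for u,v in[(260.7,253.7),(291.4,253.2)]:print('hb',onz(S,u,v,.084))
print('post',tri([(S,252.5,212.5),(C,244.4,198)]),onz(S,252.5,212.5,.084))
print('hinge',onz(S,286.2,212.5,.084))
for n,f,box in(('S',S,(255,205,295,262)),('C',C,(215,200,275,245))):
    h=cv2.cvtColor(f['image'],cv2.COLOR_RGB2HSV);m=cv2.inRange(h,(20,130,120),(35,255,255))
    k=np.zeros_like(m);k[box[1]:box[3],box[0]:box[2]]=255;m&=k
    N,_,st,ce=cv2.connectedComponentsWithStats(m)
    for i in range(1,N):
        if st[i,4]>15:print(n,st[i],ce[i],onz(f,*ce[i],.07))
E
```

```text
tanktop (array([0.4319, 0.2478, 0.1235]), [np.float64(0.0009111553696423416), np.float64(0.0009111553696422735)]) [0.4316 0.24   0.13  ] [0.4373 0.238  0.13  ]
tank foot front S [ 0.4292  0.2262 -0.    ]
hb [ 0.5268 -0.2357  0.084 ]
hb [ 0.6104 -0.2471  0.084 ]
post (array([ 0.53  , -0.0695,  0.0784]), [np.float64(0.0010890523578942451), np.float64(0.0010890523578942967)]) [ 0.5291 -0.0736  0.084 ]
hinge [ 0.6309 -0.0894  0.084 ]
S [281 208   4  11  35] [282.5143 212.6571] [ 0.6234 -0.0746  0.07  ]
S [265 222  17   9  91] [273.1538 226.7033] [ 0.5831 -0.1288  0.07  ]
S [266 243  18  10 107] [274.6916 248.243 ] [ 0.5713 -0.2112  0.07  ]
C [241 209  16  12  68] [248.8971 215.0882] [ 0.5832 -0.1273  0.07  ]
C [226 219  15  17  74] [233.0135 229.4189] [ 0.5724 -0.2085  0.07  ]
```

```bash
python3 - <<'E'
from h import *
S=load('side0');C=load('scene0')
np.set_printoptions(precision=3,suppress=True)
for n,a,b in(('purple',(172,149.4),(235,127)),('pink',(213,129.4),(279.5,124.5)),('blue',(232,118.5),(303,121)),('brown',(257,140),(302.2,147)),('tree_a',(203,175),(237,152)),('van',(310,172),(326,193))):
    print(n,tri([(S,*a),(C,*b)]),onz(S,*a,.13)[:2],onz(C,*b,.13)[:2])
E
```

```text
purple (array([0.292, 0.241, 0.122]), [np.float64(0.0017603228654314927), np.float64(0.0017603228654314612)]) [0.293 0.233] [0.3   0.228]
pink (array([0.444, 0.35 , 0.122]), [np.float64(0.0019687561162296924), np.float64(0.0019687561162295736)]) [0.443 0.34 ] [0.451 0.335]
blue (array([0.523, 0.41 , 0.128]), [np.float64(0.00035091907145910295), np.float64(0.00035091907145908793)]) [0.523 0.408] [0.524 0.407]
brown (array([0.596, 0.251, 0.123]), [np.float64(0.002983704680107714), np.float64(0.0029837046801077837)]) [0.595 0.246] [0.602 0.237]
tree_a (array([0.39 , 0.101, 0.113]), [np.float64(0.0031115727147542345), np.float64(0.0031115727147541317)]) [0.391 0.074] [0.402 0.086]
van (array([0.762, 0.109, 0.068]), [np.float64(0.0019399161874212572), np.float64(0.0019399161874212427)]) [0.736 0.037] [0.784 0.039]
```

```bash
cat >> h.py <<'E'
def tool(eh,al):  # jaw heading e (deg), pitch al (deg): z = h cos - k sin, h=e+90
    a,e=np.radians([al,eh]);E=np.array([np.cos(e),np.sin(e),0]);H=np.array([-np.sin(e),np.cos(e),0]);K=np.array([0,0,1.])
    z=H*np.cos(a)-K*np.sin(a);return Ro.from_matrix(np.c_[np.cross(E,z),E,z])
E
python3 - <<'E'
from h import *
from rig import *
s=read_state();R=tool(35,45);z=R.as_matrix()[:,2]
G=np.array([.434,.24,.078]);T=G+.0187*z
print(rel(s,s['eef_pos']+[0,0,.2],toolR(s)),T-.22*z)
print(rel(s,[.3,-.25,.38],tool(0,70)),rel(s,T-.22*z+[0,0,.1],R))
E
```

```text
(array([0., 0., 0.]), array([ 0.    , -0.0002, -0.2   ])) [0.51564321 0.12340141 0.2203406 ]
(array([ 0.23 ,  0.296, -1.31 ]), array([ 0.2298, -0.3091, -0.2054])) (array([ 0.753,  0.519, -1.821]), array([ 0.5302, -0.6184, -0.1453]))
```

>>> play_rows --motion '[0,0,0,0,0,-0.05,0,0,0,0,0,0,-0.1,0,0,0,0,0,0,-0.15,0,0,0,0,0,0,-0.2,0,0.23,0.296,-1.31,0.23,-0.309,-0.205,0,0.23,0.296,-1.31,0.23,-0.309,-0.205,0,0.23,0.296,-1.31,0.23,-0.309,-0.205,0,0.23,0.296,-1.31,0.23,-0.309,-0.205,0,0.23,0.296,-1.31,0.23,-0.309,-0.205,0,0.23,0.296,-1.31,0.23,-0.309,-0.205,0]'

```text
time_s: 1.1
eef_pos: [0.2678, -0.327, 0.3787]
tcp_rot: [-0.085, 0.841, 0.528, 0.085]
force: [0.2, -0.2, -0.4]
opening: 0.999
```

```bash
cat > nx.py <<'E'
from h import *
from rig import *
def st():
    s=read_state();print(round(s['time_s'],2),'q',np.round(s['qpos'],2),'p',np.round(s['eef_pos'],4),'F',np.round(s['force'],1),'op',round(s['opening'],3));return s
E
python3 - <<'E'
from nx import *
s=st();R=tool(35,45);z=R.as_matrix()[:,2]
G=np.array([.434,.24,.078]);T=G+.0187*z
print(rel(s,T-.22*z+[0,0,.1],R),rel(s,T-.15*z,R))
E
```

```text
1.1 q [-1.04 -0.    1.65  0.17  1.67 -0.59] p [ 0.2678 -0.327   0.3787] F [ 0.2 -0.2 -0.4] op 0.999
(array([ 0.478,  0.469, -0.952]), array([0.4857, 0.0341, 0.175 ])) (array([ 0.478,  0.469, -0.952]), array([ 0.4741, -0.001 ,  0.328 ]))
```

>>> play_rows --motion '[0.478,0.469,-0.952,0.486,0.034,0.175,0,0.478,0.469,-0.952,0.486,0.034,0.175,0,0.478,0.469,-0.952,0.486,0.034,0.175,0,0.478,0.469,-0.952,0.486,0.034,0.175,0,0.478,0.469,-0.952,0.486,0.034,0.175,0,0.478,0.469,-0.952,0.486,0.034,0.175,0,0.478,0.469,-0.952,0.486,0.034,0.175,0,0.478,0.469,-0.952,0.486,0.034,0.175,0,0.478,0.469,-0.952,0.486,0.034,0.175,0,0.478,0.469,-0.952,0.486,0.034,0.175,0]'

```text
time_s: 2.1
eef_pos: [0.5101, 0.1071, 0.3203]
tcp_rot: [-0.34, 0.429, 0.818, 0.176]
force: [-0.3, -0.4, -0.1]
opening: 0.997
```

```bash
python3 - <<'E'
from nx import *
s=st();R=tool(35,45);z=R.as_matrix()[:,2]
G=np.array([.434,.24,.078]);T=G+.0187*z
print(rel(s,T-.22*z+[0,0,.1],R),rel(s,T-.15*z,R))
E
```

```text
2.1 q [-0.19  0.42  1.47  0.54  1.83 -0.81] p [0.5101 0.1071 0.3203] F [-0.3 -0.4 -0.1] op 0.997
(array([ 0.001, -0.001, -0.006]), array([0.0073, 0.0139, 0.0072])) (array([ 0.001, -0.001, -0.006]), array([-0.0635,  0.0142,  0.1478]))
```

>>> play_rows --motion '[0,0,0,-0.06,0.0135,0.12,0,0,0,0,-0.06,0.0135,0.13,0,0,0,0,-0.06,0.0135,0.13,0,0,0,0,-0.06,0.0135,0.13,0,0,0,0,-0.06,0.0135,0.13,0]'

```text
time_s: 2.6
eef_pos: [0.4921, 0.153, 0.1878]
tcp_rot: [-0.34, 0.429, 0.818, 0.176]
force: [0.6, -0.6, 1.6]
opening: 1.003
```

```bash
python3 - <<'E'
from nx import *
s=st()
for n in("wrist","side","scene"):
    f=grab_frame(n);np.savez(f'pics/{n}1.npz',**f)
    cv2.imwrite(f'pics/{n}1.png',f['image'][:,:,::-1])
f=load('wrist1');print(-f['R'].T@f['t'],f['R'][2])
print(proj(f,[.434,.24,.13]),proj(f,[.434,.24,0]))
E
```

```text
2.6 q [-0.12  0.51  1.64  0.55  1.58 -0.89] p [0.4921 0.153  0.1878] F [ 0.6 -0.6  1.6] op 1.003
[0.54925162 0.07342543 0.38588266] [-0.28994102  0.41456142 -0.86259668]
[249.09613911 142.25022499] [249.19050344 202.20323014]
```

View pics/wrist1.png

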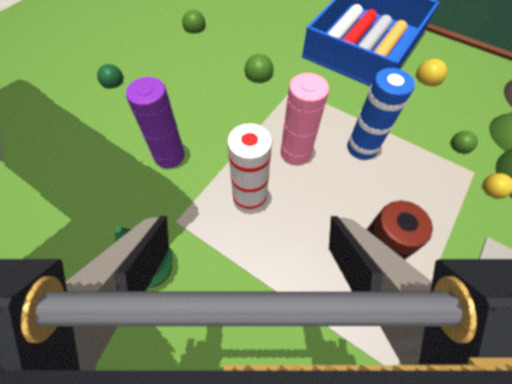

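The wrist picture shows the silver tank's top at (249.5,141), against (249,142) predicted. Brown is at (404,228), the tree is at the left finger (150,265), and the corridor is free.

```bash
python3 - <<'E'
from nx import *
f=load('wrist1');print(onz(f,249.8,141,.13))
s=st();R=tool(35,45);z=R.as_matrix()[:,2]
G=np.array([.434,.241,.077]);T=G+.0187*z
print(rel(s,T,R))
h=z.copy()
E
```

```text
[0.43367931 0.24171821 0.13      ]
2.75 q [-0.12  0.51  1.64  0.55  1.58 -0.89] p [0.4938 0.1523 0.1892] F [-0.5  0.4 -0.3] op 1.001
(array([ 0.005,  0.003, -0.004]), array([-0.0031,  0.001 ,  0.1737]))
```

>>> play_rows --motion '[0,0,0,0,0,0.03,0,0,0,0,-0.001,0.001,0.06,0,0,0,0,-0.002,0.001,0.09,0,0,0,0,-0.003,0.001,0.115,0,0,0,0,-0.003,0.001,0.135,0,0,0,0,-0.003,0.001,0.155,0,0,0,0,-0.003,0.001,0.174,0,0,0,0,-0.003,0.001,0.174,0,0,0,0,-0.003,0.001,0.174,0]'

```text
time_s: 3.65
eef_pos: [0.4255, 0.2525, 0.0631]
tcp_rot: [-0.338, 0.429, 0.819, 0.177]
force: [-0.3, 0.3, -0.6]
opening: 0.999
```

```bash
python3 - <<'E'
from nx import *
s=st();R=toolR(s);print('grasp pt',s['eef_pos']-.0187*R.as_matrix()[:,2], R.as_matrix()[:,2])
a=[grab_frame(n) for n in("side","wrist")]
o=np.zeros((384,800,3),np.uint8)
o[:,:400]=cv2.resize(a[0]['image'][80:224,140:290],(400,384));o[:,400:]=cv2.resize(a[1]['image'],(400,384))
cv2.imwrite('pics/g1.png',o[:,:,::-1])
E
```

```text
3.65 q [ 0.03  0.59  1.86  0.67  1.26 -0.98] p [0.4255 0.2525 0.0631] F [-0.3  0.3 -0.6] op 0.999
grasp pt [0.43296203 0.2416253  0.07632256] [-0.40160321  0.58043158 -0.70838834]
```

View pics/g1.png

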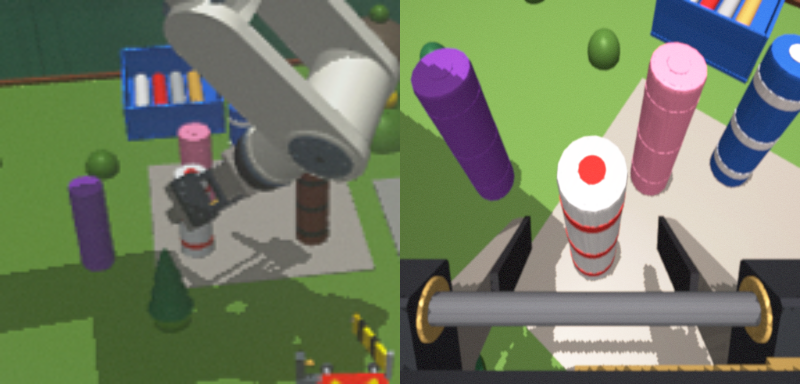

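The jaws straddle the tank, which is centred between the pads, and all bystanders still stand. Gripping now.

>>> play_rows --motion '[0,0,0,0,0,0,1,0,0,0,0,0,0,1,0,0,0,0,0,0,1,0,0,0,0,0,0,1,0,0,0,0,0,0,1,0,0,0,0,0,0,1,0,0,0,0,0,0,1]' --force 35

```text
time_s: 4.45
eef_pos: [0.4238, 0.2529, 0.0619]
tcp_rot: [-0.339, 0.429, 0.818, 0.177]
force: [-0.3, 0.8, -0.6]
opening: 0.417
```

```bash
python3 - <<'E'
from nx import *
s=st();R=toolR(s);
print(rel(s,s['eef_pos']+[0,0,.05],R),rel(s,s['eef_pos']+[0.06,-.08,.25],R))
E
```

```text
4.45 q [ 0.03  0.6   1.86  0.67  1.26 -0.98] p [0.4238 0.2529 0.0619] F [-0.3  0.8 -0.6] op 0.417
(array([0., 0., 0.]), array([ 0.0353, -0.0001, -0.0354])) (array([0., 0., 0.]), array([ 0.106 ,  0.0032, -0.2475]))
```

>>> play_rows --motion '[0,0,0,0,0,0,1,0,0,0,0,0,0,1,0,0,0,0.007,0,-0.007,1,0,0,0,0.02,0,-0.02,1,0,0,0,0.035,0,-0.035,1,0,0,0,0.035,0,-0.035,1]'

```text
time_s: 5.05
eef_pos: [0.4258, 0.2531, 0.1143]
tcp_rot: [-0.337, 0.429, 0.819, 0.178]
force: [0.9, -0.3, -2.6]
opening: 0.406
```

```bash
python3 - <<'E'
from nx import *
s=st();R=toolR(s);
a=[grab_frame(n) for n in("side","wrist")]
o=np.zeros((384,800,3),np.uint8)
o[:,:400]=cv2.resize(a[0]['image'][80:224,140:290],(400,384));o[:,400:]=cv2.resize(a[1]['image'],(400,384))
cv2.imwrite('pics/g2.png',o[:,:,::-1])
print(rel(s,s['eef_pos']+[0.06,-.08,.2],R))
E
```

```text
5.05 q [ 0.03  0.51  1.85  0.66  1.33 -0.92] p [0.4258 0.2531 0.1143] F [ 0.9 -0.3 -2.6] op 0.406
(array([0., 0., 0.]), array([ 0.0701,  0.0043, -0.2123]))
```

View pics/g2.png

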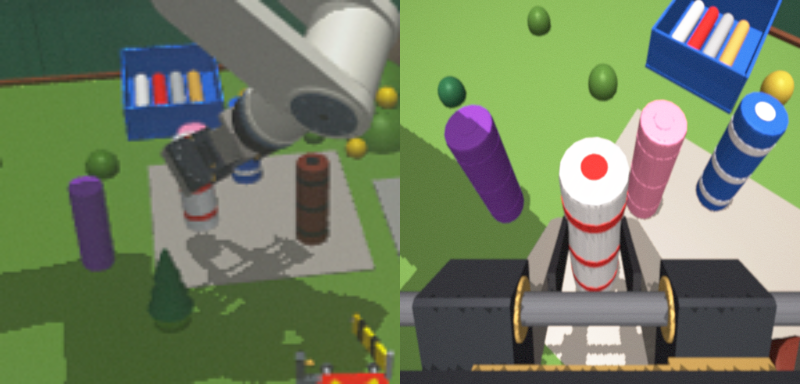

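The tank is held, lifted and upright in the grip, with about 2.6 N of weight. Next I carry it up and over, turning it on the way.

```bash
python3 - <<'E'
from nx import *
s=st()
yaw=82.2;h=np.array([np.cos(np.radians(yaw)),np.sin(np.radians(yaw)),0])
R2=tool(yaw-90,135);z=R2.as_matrix()[:,2]
P=np.array([.5775,-.1689,.086])+.010*h+.0187*z
print(P,z)
print(rel(s,[.47,.17,.33],toolR(s)),rel(s,[.56,.0,.36],tool(15,90)),rel(s,P+[0,0,.13],R2))
E
```

```text
5.15 q [ 0.03  0.52  1.85  0.66  1.33 -0.92] p [0.4245 0.2528 0.1119] F [ 0.5  0.1 -3.6] op 0.402
[ 0.5770626  -0.17209308  0.0727771 ] [-0.0959654  -0.70056452 -0.70710678]
(array([0., 0., 0.]), array([ 0.0872, -0.0098, -0.2209])) (array([-0.135, -0.775,  0.326]), array([-0.027 , -0.0326, -0.3768])) (array([ 1.000e-03, -1.489e+00,  8.200e-01]), array([-0.2451, -0.1165, -0.372 ]))
```

>>> play_rows --motion '[0,0,0,0.01,-0.001,-0.02,1,0,0,0,0.025,-0.003,-0.06,1,0,0,0,0.04,-0.005,-0.1,1,0,0,0,0.057,-0.007,-0.14,1,0,0,0,0.07,-0.008,-0.18,1,0,0,0,0.082,-0.01,-0.21,1,-0.03,-0.15,0.06,0.06,-0.014,-0.245,1,-0.05,-0.28,0.12,0.04,-0.018,-0.28,1,-0.08,-0.42,0.18,0.015,-0.023,-0.315,1,-0.1,-0.56,0.24,-0.01,-0.028,-0.345,1]'

```text
time_s: 6.15
eef_pos: [0.5451, 0.0288, 0.3494]
tcp_rot: [-0.102, 0.569, 0.814, 0.053]
force: [-0.2, -0.1, -3.7]
opening: 0.401
```

```bash
cat > pl.py <<'E'
from nx import *
def goal(dz,c=(.5775,-.1689),yaw=82.2,off=.010,zg=.086,al=135):
    h=np.array([np.cos(np.radians(yaw)),np.sin(np.radians(yaw)),0])
    R2=tool(yaw-90,al);return np.array([*c,zg+dz])+off*h+.0187*R2.as_matrix()[:,2],R2
E
python3 - <<'E'
from pl import *
s=st();print(rel(s,*goal(.13)),goal(.13)[0])
E
```

```text
6.15 q [-0.09  0.19  1.5   0.19  1.58 -0.45] p [0.5451 0.0288 0.3494] F [-0.2 -0.1 -3.7] op 0.401
(array([ 0.112, -0.985,  0.499]), array([-0.2278, -0.0354,  0.0987])) [ 0.5770626  -0.17209308  0.2027771 ]
```

>>> play_rows --motion '[0.012,-0.11,0.056,-0.025,-0.004,0.008,1,0.025,-0.22,0.11,-0.05,-0.008,0.018,1,0.037,-0.33,0.166,-0.076,-0.012,0.03,1,0.05,-0.44,0.222,-0.101,-0.016,0.042,1,0.062,-0.547,0.277,-0.127,-0.02,0.055,1,0.075,-0.657,0.333,-0.152,-0.024,0.066,1,0.087,-0.766,0.388,-0.177,-0.028,0.077,1,0.1,-0.876,0.444,-0.202,-0.032,0.088,1,0.112,-0.985,0.499,-0.228,-0.035,0.099,1,0.112,-0.985,0.499,-0.228,-0.035,0.099,1]'

```text
time_s: 7.15
eef_pos: [0.5739, -0.169, 0.1947]
tcp_rot: [0.247, 0.694, 0.611, -0.292]
force: [-0.3, 0.1, -3.3]
opening: 0.403
```

```bash
python3 - <<'E'
from pl import *
s=st();print(rel(s,*goal(.13)))
a=[grab_frame(n) for n in("scene","side","wrist")]
for n,f in zip(("scene","side","wrist"),a):np.savez(f'pics/{n}2.npz',**f)
o=np.zeros((600,800,3),np.uint8)
o[:300,:400]=cv2.resize(a[2]['image'],(400,300))
o[:300,400:]=cv2.resize(a[0]['image'][150:285,180:360],(400,300))
o[300:,:400]=cv2.resize(a[1]['image'][150:285,190:370],(400,300))
cv2.imwrite('pics/p1.png',o[:,:,::-1])
E
```

```text
7.15 q [ 0.17  0.45  1.72 -0.76  1.35  0.62] p [ 0.5739 -0.169   0.1947] F [-0.3  0.1 -3.3] op 0.403
(array([-0.007, -0.001,  0.012]), array([-0.0076,  0.0034, -0.0039]))
```

View pics/p1.png

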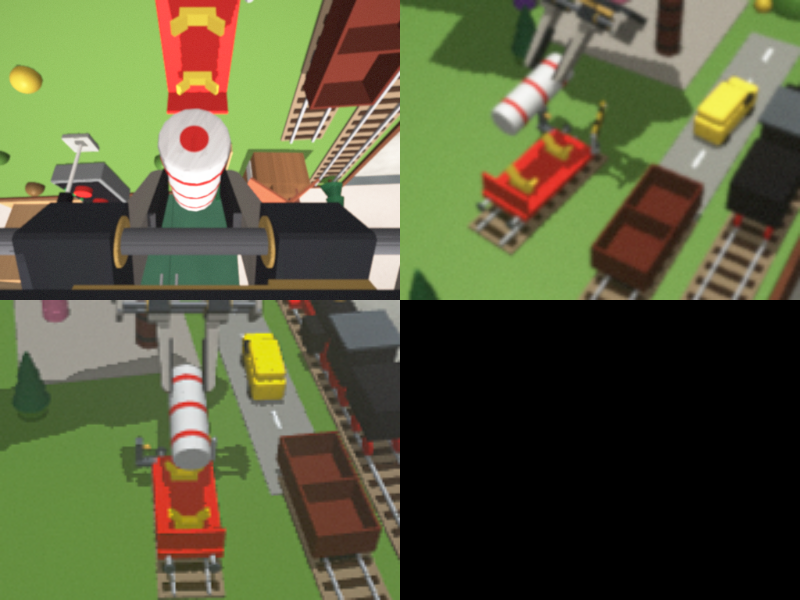

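The tank is now horizontal over the wagon and held well. The wagon shows in the wrist view at about (197,60), upside down. I'll measure the wagon more closely from it.

```bash
python3 - <<'E'
from pl import *
np.set_printoptions(precision=4,suppress=True)
for n,box in(('wrist2',(190,0,320,160)),):
    f=load(n);print('cam',-f['R'].T@f['t'])
    h=cv2.cvtColor(f['image'],cv2.COLOR_RGB2HSV)
    k=np.zeros(h.shape[:2],np.uint8);k[box[1]:box[3],box[0]:box[2]]=255
    for nm,m in(('yel',cv2.inRange(h,(20,130,100),(35,255,255))),('red',cv2.inRange(h,(0,150,80),(8,255,255))|cv2.inRange(h,(174,150,80),(180,255,255)))):
        m&=k;N,_,st_,ce=cv2.connectedComponentsWithStats(m)
        for i in range(1,N):
            if st_[i,4]>60:print(n,nm,st_[i],ce[i],onz(f,*ce[i],.068))
    # edges of red deck per row
    for r in range(5,145,14):
        c=np.where(m[r])[0]
        if len(c):print(r,c.min(),c.max(),onz(f,c.min()-.5,r,.05)[:2],onz(f,c.max()+.5,r,.05)[:2])
s=st();R=toolR(s).as_matrix();g=s['eef_pos']-.0187*R[:,2]
# tank axis direction & predicted ends vs views
ax=R[:,0]*np.cos(np.pi/4)-R[:,2]*np.sin(np.pi/4);print('axis',ax,'g',g)
for n in('side2','scene2','wrist2'):
    f=load(n);print(n,proj(f,g+.055*ax),proj(f,g-.075*ax))
E
```

```text
cam [0.6034 0.0285 0.2982]
wrist2 yel [ 219   10   69   35 1606] [252.5442  25.4085] [ 0.5853 -0.1168  0.068 ]
wrist2 yel [226  92  54  29 896] [252.2165 104.1027] [ 0.5751 -0.1977  0.068 ]
wrist2 red [ 199    0  108  146 9583] [252.5419  68.9981] [ 0.5805 -0.1565  0.068 ]
5 200 305 [ 0.5451 -0.1063] [ 0.6265 -0.1168]
19 202 303 [ 0.5437 -0.1176] [ 0.6252 -0.1279]
33 204 301 [ 0.5422 -0.1297] [ 0.6237 -0.14  ]
47 206 299 [ 0.5407 -0.1428] [ 0.6221 -0.1531]
61 208 297 [ 0.5389 -0.1571] [ 0.6203 -0.1674]
75 210 295 [ 0.537  -0.1728] [ 0.6184 -0.183 ]
89 212 293 [ 0.535  -0.1899] [ 0.6164 -0.2001]
103 214 291 [ 0.5327 -0.2088] [ 0.6141 -0.2189]
117 216 289 [ 0.5302 -0.2297] [ 0.6115 -0.2397]
131 215 289 [ 0.5238 -0.2526] [ 0.611  -0.2632]
7.3 q [ 0.17  0.45  1.71 -0.75  1.35  0.61] p [ 0.5767 -0.1685  0.2007] F [-0.7 -0.2 -2.7] op 0.404
axis [0.1313 0.9913 0.0073] g [ 0.5785 -0.1555  0.214 ]
side2 [274.0494 183.8277] [277.3131 217.3189]
scene2 [252.8177 178.1398] [225.5885 200.8064]
wrist2 [248.8264 176.3034] [248.6997 259.5032]
```

```bash
python3 - <<'E'
from pl import *
f=load('wrist2');h=cv2.cvtColor(f['image'],cv2.COLOR_RGB2HSV)
for c in(230,240,250,262,275):print(c,[(r,*h[r,c]) for r in range(112,150,2)] if c==230 else '')
print(f['image'][108:152:2,222].tolist())
for r in(120,125,130,135,140,145):print(r,onz(f,252,r,.084),onz(f,252,r,.05)[1])
s=st()
k=dict(c=(.578,-.165),yaw=82.6)
for d in(.13,.04,.015,0):print(d,rel(s,*goal(d,**k)))
E
```

```text
230 [(112, np.uint8(27), np.uint8(167), np.uint8(253)), (114, np.uint8(29), np.uint8(156), np.uint8(255)), (116, np.uint8(29), np.uint8(156), np.uint8(255)), (118, np.uint8(27), np.uint8(168), np.uint8(251)), (120, np.uint8(24), np.uint8(174), np.uint8(248)), (122, np.uint8(9), np.uint8(195), np.uint8(208)), (124, np.uint8(1), np.uint8(202), np.uint8(187)), (126, np.uint8(1), np.uint8(206), np.uint8(186)), (128, np.uint8(1), np.uint8(202), np.uint8(186)), (130, np.uint8(0), np.uint8(198), np.uint8(189)), (132, np.uint8(1), np.uint8(206), np.uint8(186)), (134, np.uint8(1), np.uint8(201), np.uint8(188)), (136, np.uint8(0), np.uint8(200), np.uint8(189)), (138, np.uint8(1), np.uint8(207), np.uint8(185)), (140, np.uint8(1), np.uint8(202), np.uint8(191)), (142, np.uint8(1), np.uint8(139), np.uint8(222)), (144, np.uint8(4), np.uint8(40), np.uint8(212)), (146, np.uint8(8), np.uint8(10), np.uint8(201)), (148, np.uint8(14), np.uint8(14), np.uint8(206))]
240 
250 
262 
275 
[[255, 77, 72], [255, 76, 72], [255, 73, 70], [255, 77, 72], [255, 70, 66], [228, 50, 51], [186, 40, 38], [188, 43, 40], [
[... 279 characters left out ...]
25 [ 0.57349236 -0.20981227  0.084     ] -0.24763558596640486
130 [ 0.57258705 -0.21717675  0.084     ] -0.2561688701408856
135 [ 0.57164444 -0.2248446   0.084     ] -0.26505367003306907
140 [ 0.57066219 -0.23283495  0.084     ] -0.27431216265355485
145 [ 0.56963774 -0.24116859  0.084     ] -0.2839684306077632
7.3 q [ 0.17  0.45  1.71 -0.75  1.35  0.61] p [ 0.5767 -0.1685  0.2007] F [-0.7 -0.2 -2.7] op 0.404
0.13 (array([-0.006, -0.007,  0.002]), array([-0.0012,  0.0008, -0.0018]))
0.04 (array([-0.006, -0.007,  0.002]), array([0.062 , 0.0013, 0.0623]))
0.015 (array([-0.006, -0.007,  0.002]), array([0.0795, 0.0014, 0.0801]))
0 (array([-0.006, -0.007,  0.002]), array([0.09  , 0.0015, 0.0908]))
```

>>> play_rows --motion '[-0.006,-0.007,0.002,0.02,0.001,0.018,1,-0.006,-0.007,0.002,0.042,0.001,0.04,1,-0.006,-0.007,0.002,0.063,0.001,0.061,1,-0.006,-0.007,0.002,0.073,0.001,0.071,1,-0.006,-0.007,0.002,0.081,0.001,0.079,1,-0.006,-0.007,0.002,0.085,0.001,0.083,1,-0.006,-0.007,0.002,0.085,0.001,0.083,1]'

```text
time_s: 8.0
eef_pos: [0.5781, -0.1672, 0.0823]
tcp_rot: [0.254, 0.694, 0.609, -0.287]
force: [0.2, -0.4, -2.5]
opening: 0.405
```

```bash
python3 - <<'E'
from pl import *
s=st();k=dict(c=(.5785,-.163),yaw=82.6)
for d in(.01,0,-.002):print(d,rel(s,*goal(d,**k)))
a=[grab_frame(n) for n in("scene","side","wrist")]
for n,f in zip(("scene","side","wrist"),a):np.savez(f'pics/{n}3.npz',**f)
o=np.zeros((600,800,3),np.uint8)
o[:300,:400]=cv2.resize(a[2]['image'],(400,300))
o[:300,400:]=cv2.resize(a[0]['image'][180:270,200:320],(400,300))
o[300:,:400]=cv2.resize(a[1]['image'][190:280,220:340],(400,300))
o[300:,400:]=cv2.resize(a[2]['image'][0:200,130:397],(400,300))
cv2.imwrite('pics/p2.png',o[:,:,::-1])
E
```

```text
8.0 q [ 0.18  0.61  1.77 -0.81  1.2   0.79] p [ 0.5781 -0.1672  0.0823] F [ 0.2 -0.4 -2.5] op 0.405
0.01 (array([ 0.002,  0.002, -0.002]), array([ 0.0003, -0.0001, -0.0011]))
0 (array([ 0.002,  0.002, -0.002]), array([ 0.0074, -0.0001,  0.006 ]))
-0.002 (array([ 0.002,  0.002, -0.002]), array([ 0.0088, -0.0001,  0.0074]))
```

View pics/p2.png

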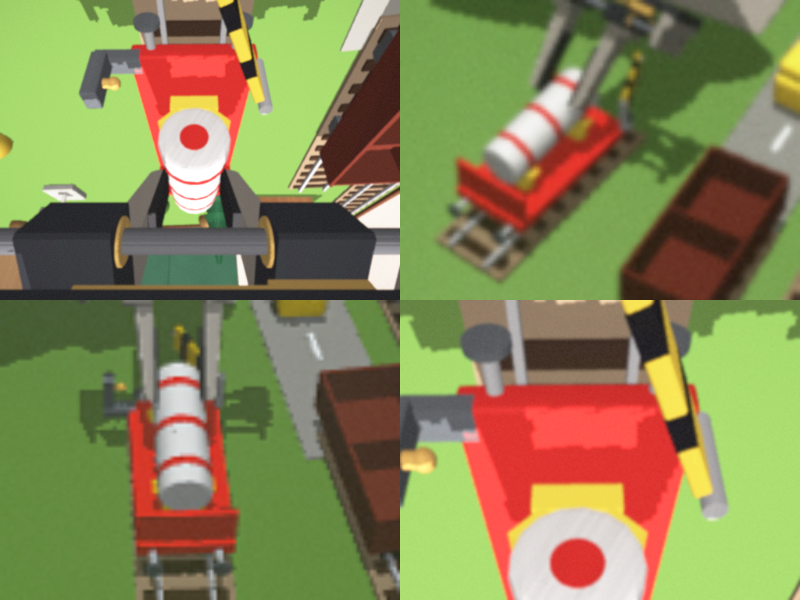

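The tank sits centred just above the saddles. I'll lower the last 9 mm or so slowly and watch the force.

>>> play_rows --motion '[0,0,0,0.002,0,0.001,1,0,0,0,0.003,0,0.002,1,0,0,0,0.004,0,0.003,1,0,0,0,0.005,0,0.004,1,0,0,0,0.0055,0,0.0045,1,0,0,0,0.0055,0,0.0045,1]'

```text
time_s: 8.75
eef_pos: [0.5783, -0.1666, 0.0754]
tcp_rot: [0.254, 0.694, 0.609, -0.288]
force: [2.1, 1.7, 4.6]
opening: 0.404
```

```bash
python3 - <<'E'
from pl import *
s=st();print(s['torque']);k=dict(c=(.5785,-.163),yaw=82.6)
for d in(0,-.002):print(d,rel(s,*goal(d,**k)))
E
```

```text
8.75 q [ 0.18  0.62  1.77 -0.81  1.2   0.8 ] p [ 0.5783 -0.1666  0.0754] F [2.1 1.7 4.6] op 0.404
[ 0.05622745 -0.25121519  0.241429  ]
0 (array([ 0.002,  0.003, -0.002]), array([ 0.0021, -0.0002,  0.0016]))
-0.002 (array([ 0.002,  0.003, -0.002]), array([ 0.0035, -0.0002,  0.003 ]))
```

>>> play_rows --motion '[0,0,0,0.0007,0,0.0007,1,0,0,0,0.0007,0,0.0007,1]'

```text
time_s: 8.95
eef_pos: [0.5783, -0.1667, 0.0752]
tcp_rot: [0.255, 0.694, 0.609, -0.288]
force: [0.2, 3.9, 10.3]
opening: 0.403
```

```bash
python3 - <<'E'
from pl import *
s=st();print(s['torque'])
a=[grab_frame(n) for n in("scene","side")]
np.savez('pics/side4.npz',**a[1])
o=np.zeros((400,800,3),np.uint8)
o[:,:400]=cv2.resize(a[0]['image'][190:260,210:280],(400,400),interpolation=cv2.INTER_CUBIC)
o[:,400:]=cv2.resize(a[1]['image'][200:270,240:310],(400,400),interpolation=cv2.INTER_CUBIC)
cv2.imwrite('pics/p3.png',o[:,:,::-1])
E
```

```text
8.95 q [ 0.18  0.62  1.77 -0.81  1.2   0.8 ] p [ 0.5783 -0.1667  0.0752] F [ 0.2  3.9 10.3] op 0.403
[-0.50681383  0.0679041  -0.01816359]
```

View pics/p3.png

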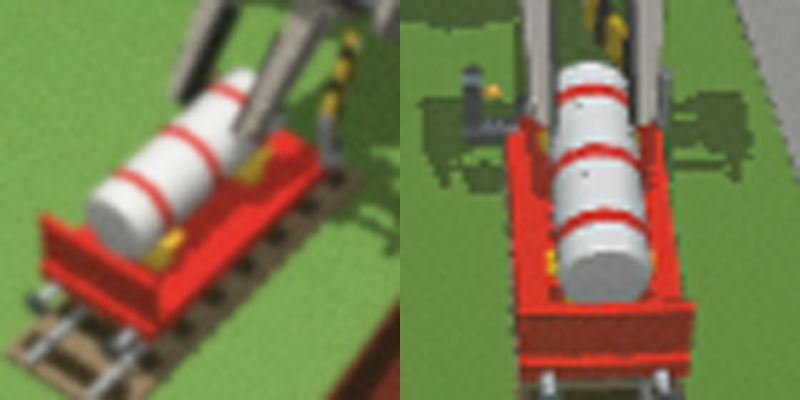

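>>> play_rows --motion '[0,-0.004,0,-0.0003,0,-0.0003,1,0,-0.008,0,-0.0003,0,-0.0003,1,0,-0.008,0,-0.0003,0,-0.0003,1,0,-0.008,0,-0.0003,0,-0.0003,1]' --force 5

```text
time_s: 9.45
eef_pos: [0.5782, -0.1668, 0.0751]
tcp_rot: [0.257, 0.693, 0.608, -0.291]
force: [1.7, 2.0, 6.9]
opening: 0.442
```

```bash
python3 - <<'E'
from pl import *
s=st();print(s['torque'])
E
```

```text
9.45 q [ 0.18  0.62  1.77 -0.82  1.2   0.81] p [ 0.5782 -0.1668  0.0751] F [1.7 2.  6.9] op 0.442
[-0.41675366 -0.20317973  0.16232005]
```

>>> play_rows --motion '[0,0,0,0,0,0,0.54,0,0,0,0,0,0,0.51,0,0,0,0,0,0,0.48,0,0,0,0,0,0,0.44,0,0,0,0,0,0,0.38,0,0,0,0,0,0,0.3,0,0,0,0,0,0,0.2,0,0,0,0,0,0,0.1,0,0,0,0,0,0,0,0,0,0,0,0,0,0]'

```text
time_s: 10.45
eef_pos: [0.5776, -0.1665, 0.0741]
tcp_rot: [0.256, 0.693, 0.608, -0.291]
force: [-0.5, 0.9, -1.4]
opening: 0.997
```

```bash
python3 - <<'E'
from pl import *
s=st();print(s['torque'])
a=[grab_frame(n) for n in("scene","side","wrist")]
for n,f in zip(("scene","side","wrist"),a):np.savez(f'pics/{n}5.npz',**f)
o=np.zeros((600,800,3),np.uint8)
o[:400,:400]=cv2.resize(a[0]['image'][190:260,210:280],(400,400),interpolation=cv2.INTER_CUBIC)
o[:300,400:]=cv2.resize(a[2]['image'],(400,300),interpolation=cv2.INTER_CUBIC)
o[300:,400:]=cv2.resize(a[1]['image'][200:270,240:333],(400,300),interpolation=cv2.INTER_CUBIC)
cv2.imwrite('pics/p4.png',o[:,:,::-1])
E
```

```text
10.45 q [ 0.18  0.62  1.77 -0.82  1.2   0.8 ] p [ 0.5776 -0.1665  0.0741] F [-0.5  0.9 -1.4] op 0.997
[ 0.33712098 -0.12512926  0.01819761]
```

View pics/p4.png

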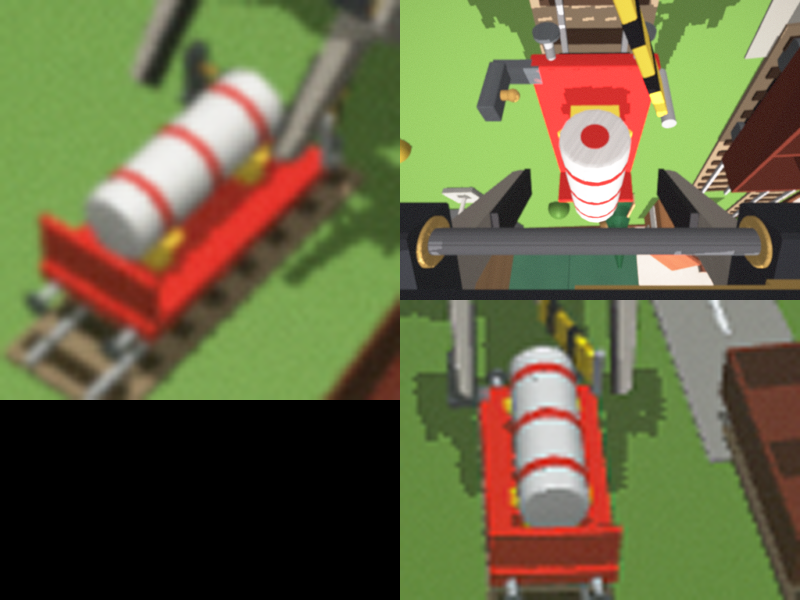

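The tank is released and lying in both saddles: wrist (595,135), side (555,505) in the crop. Retracting, then measuring the gate.

>>> play_rows --motion '[0,0,0,0,0,-0.02,0,0,0,0,0,0,-0.05,0,0,0,0,0,0,-0.09,0,0,0,0,0,0,-0.13,0,0,0,0,0,0,-0.17,0,0,0,0,0.02,0,-0.2,0,0,0,0,0.02,0,-0.2,0]'

```text
time_s: 11.3
eef_pos: [0.5994, -0.0071, 0.201]
tcp_rot: [0.257, 0.693, 0.609, -0.288]
force: [0.1, 0.1, -0.3]
opening: 1.005
```

```bash
cat >> pl.py <<'E'
W=np.array([.5785,-.163]);Y=np.radians(82.6)
ex=np.array([np.cos(Y),np.sin(Y)]);ey=np.array([-ex[1],ex[0]])
def w2(x,y):return W+x*ex+y*ey
def tow(p):d=np.array(p)[:2]-W;return np.array([d@ex,d@ey])
E
python3 - <<'E'
from pl import *
np.set_printoptions(precision=4,suppress=True)
s=st()
n_=tow(onz(load('wrist5'),248.3,174,.088));s_=tow(onz(load('side5'),276.0,247.8,.088));print('tank ends in wagon',n_,s_)
S0=load('side0');print('hinge',tow(onz(S0,286.2,212.5,.084)),'free',tow(onz(S0,273,198.8,.084)),'post',tow(onz(S0,252.5,212.5,.084)))
f=grab_frame('wrist');np.savez('pics/wrist6.npz',**f)
for n in('wrist','side','scene'):
    if n!='wrist':f=grab_frame(n);np.savez(f'pics/{n}6.npz',**f)
    h=cv2.cvtColor(f['image'],cv2.COLOR_RGB2HSV);m=cv2.inRange(h,(20,110,90),(36,255,255))
    N,_,t,ce=cv2.connectedComponentsWithStats(m)
    for i in range(1,N):
        w=tow(onz(f,*ce[i],.075))
        if t[i,4]>6 and abs(w[0]-110)<1e9 and .05<w[0]<.2 and abs(w[1])<.1:print(n,t[i],ce[i],w)
E
```

```text
11.3 q [ 0.41  0.54  1.56 -0.66  1.53  0.73] p [ 0.5994 -0.0071  0.201 ] F [ 0.1  0.1 -0.3] op 1.005
tank ends in wagon [ 0.0664 -0.0001] [-0.0623 -0.0011]
hinge [ 0.0797 -0.0425] free [ 0.1426 -0.0061] post [0.0823 0.0605]
wrist [251  72  14  35 315] [257.8825  91.3937] [ 0.147  -0.0105]
wrist [263  93  13  34 238] [270.1471 112.0126] [ 0.1201 -0.0233]
wrist [274 115  12  31 189] [280.2222 131.836 ] [ 0.0898 -0.036 ]
wrist [197 129  10   9  67] [201.5224 133.0597] [0.0881 0.0485]
wrist [233 139  29   6  79] [246.8734 140.2911] [ 0.0755 -0.0002]
side [272 197   4   9  18] [273.     200.7222] [ 0.1433 -0.0065]
side [276 202   5  10  29] [277.3793 206.1724] [ 0.1177 -0.0187]
side [280 208   5  12  40] [282.425 213.05 ] [ 0.0867 -0.032 ]
side [254 215   4   2   8] [255.5 215.5] [0.0781 0.0514]
scene [266 195   7  15  47] [269.1277 202.1702] [ 0.1235 -0.0197]
scene [245 201   3   3   8] [246.125 201.875] [0.0763 0.0446]
```

```bash
cat >> pl.py <<'E'
H=np.array([.078,-.040])
def fing(th,gap=0,r=.05):
    c,s_=np.cos(th),np.sin(th);d=.003+.010*c+.018*abs(s_)+gap
    p=H+r*np.array([s_,c])+d*np.array([c,-s_]);return w2(*p)
RG=tool(82.6-90,90)
E
python3 - <<'E'
from pl import *
s=st();a=fing(1.05,.035)
print(a,rel(s,[*a,.2],RG),rel(s,[*a,.063],RG))
E
```

```text
11.45 q [ 0.4   0.54  1.56 -0.66  1.53  0.73] p [ 0.5972 -0.0114  0.1993] F [-0.1 -1.5  0.1] op 1.003
[ 0.66328073 -0.02222336] (array([ 0.001,  0.796, -0.   ]), array([-0.002 ,  0.0669,  0.0012])) (array([ 0.001,  0.796, -0.   ]), array([0.0959, 0.0668, 0.097 ]))
```

>>> play_rows --motion '[0,0.14,0,0,0.02,0,1,0,0.28,0,0,0.04,0,1,0,0.42,0,-0.001,0.06,0.001,1,0,0.56,0,-0.002,0.067,0.001,1,0,0.7,0,-0.002,0.067,0.001,1,0,0.796,0,-0.002,0.067,0.001,1,0,0.796,0,-0.002,0.067,0.001,1,0,0.796,0,-0.002,0.067,0.001,1]' --force 20

```text
time_s: 12.25
eef_pos: [0.6628, -0.0236, 0.1999]
tcp_rot: [0.001, 0.752, 0.659, -0.001]
force: [-0.5, 0.3, -0.3]
opening: 0.323
```

```bash
python3 - <<'E'
from pl import *
s=st();a=fing(1.05,.035)
print(rel(s,[*a,.063],RG))
E
```

```text
12.25 q [-0.04  0.39  1.52 -0.    1.23  0.1 ] p [ 0.6628 -0.0236  0.1999] F [-0.5  0.3 -0.3] op 0.323
(array([ 0.   ,  0.002, -0.004]), array([0.0017, 0.0002, 0.1369]))
```

>>> play_rows --motion '[0,0,0,0,0,0,1,0,0,0,0,0,0,1,0,0,0,0.001,0,0,1,0,0,0,0.001,0,0.03,1,0,0,0,0.001,0,0.06,1,0,0,0,0.001,0,0.09,1,0,0,0,0.001,0,0.12,1,0,0,0,0.001,0,0.137,1,0,0,0,0.001,0,0.137,1,0,0,0,0.001,0,0.137,1]'

```text
time_s: 13.25
eef_pos: [0.6644, -0.0201, 0.0638]
tcp_rot: [0.001, 0.751, 0.66, 0.001]
force: [0.4, -0.4, -0.0]
opening: 0.005
```

```bash
python3 - <<'E'
from pl import *
s=st()
for t,g in((1.05,0.01),(1.0,0),(.85,0),(.7,0),(.55,0),(.4,0),(.3,0),(.2,0),(.12,0),(.06,0),(.02,0),(0,0),(0,-.001)):print(t,g,*rel(s,[*fing(t,g),.063],RG))
E
```

```text
13.25 q [-0.03  0.53  1.63 -0.    0.98  0.1 ] p [ 0.6644 -0.0201  0.0638] F [ 0.4 -0.4 -0. ] op 0.005
1.05 0.01 [ 0.002 -0.     0.001] [-0.0147 -0.0225  0.0008]
1.0 0 [ 0.002 -0.     0.001] [-0.02   -0.034   0.0008]
0.85 0 [ 0.002 -0.     0.001] [-0.022  -0.0424  0.0008]
0.7 0 [ 0.002 -0.     0.001] [-0.0256 -0.0507  0.0007]
0.55 0 [ 0.002 -0.     0.001] [-0.0308 -0.0585  0.0007]
0.4 0 [ 0.002 -0.     0.001] [-0.0376 -0.0654  0.0007]
0.3 0 [ 0.002 -0.     0.001] [-0.0429 -0.0693  0.0007]
0.2 0 [ 0.002 -0.     0.001] [-0.0488 -0.0726  0.0007]
0.12 0 [ 0.002 -0.     0.001] [-0.0538 -0.0746  0.0007]
0.06 0 [ 0.002 -0.     0.001] [-0.0577 -0.0759  0.0007]
0.02 0 [ 0.002 -0.     0.001] [-0.0604 -0.0765  0.0007]
0 0 [ 0.002 -0.     0.001] [-0.0618 -0.0768  0.0007]
0 -0.001 [ 0.002 -0.     0.001] [-0.0628 -0.0768  0.0007]
```

>>> play_rows --motion '[0,0,0,-0.01,-0.012,0,1,0,0,0,-0.015,-0.022,0,1,0,0,0,-0.02,-0.034,0,1,0,0,0,-0.022,-0.042,0,1,0,0,0,-0.026,-0.051,0,1,0,0,0,-0.031,-0.058,0,1,0,0,0,-0.038,-0.065,0,1,0,0,0,-0.043,-0.069,0,1,0,0,0,-0.048,-0.072,0,1,0,0,0,-0.048,-0.072,0,1]'

```text
time_s: 14.25
eef_pos: [0.5863, -0.0597, 0.0635]
tcp_rot: [0.001, 0.752, 0.66, 0.001]
force: [-0.3, -0.9, -1.0]
opening: 0.002
```

```bash
python3 - <<'E'
from pl import *
s=st()
for t,g in((.12,0),(.06,0),(.02,0),(0,0),(0,-.001)):print(t,g,*rel(s,[*fing(t,g),.063],RG))
E
```

```text
14.25 q [-0.1   0.42  1.81  0.    0.91  0.03] p [ 0.5863 -0.0597  0.0635] F [-0.3 -0.9 -1. ] op 0.002
0.12 0 [ 0.002 -0.    -0.001] [-0.0045 -0.0022  0.0005]
0.06 0 [ 0.002 -0.    -0.001] [-0.0084 -0.0035  0.0005]
0.02 0 [ 0.002 -0.    -0.001] [-0.0111 -0.0041  0.0005]
0 0 [ 0.002 -0.    -0.001] [-0.0125 -0.0044  0.0005]
0 -0.001 [ 0.002 -0.    -0.001] [-0.0135 -0.0044  0.0005]
```

>>> play_rows --motion '[0,0,0,-0.003,-0.002,0,1,0,0,0,-0.0055,-0.003,0,1,0,0,0,-0.008,-0.0035,0,1,0,0,0,-0.01,-0.004,0,1,0,0,0,-0.011,-0.004,0,1,0,0,0,-0.012,-0.004,0,1,0,0,0,-0.012,-0.004,0,1]'

```text
time_s: 14.95
eef_pos: [0.5811, -0.0705, 0.0634]
tcp_rot: [0.001, 0.751, 0.66, 0.001]
force: [0.2, 1.0, 0.3]
opening: 0.003
```

```bash
python3 - <<'E'
from pl import *
s=st();print('finger in wagon',tow(s['eef_pos']))
for n in('side','scene'):
    f=grab_frame(n);np.savez(f'pics/{n}7.npz',**f)
    h=cv2.cvtColor(f['image'],cv2.COLOR_RGB2HSV);m=cv2.inRange(h,(20,110,90),(36,255,255))
    N,_,t,ce=cv2.connectedComponentsWithStats(m)
    for i in range(1,N):
        w=tow(onz(f,*ce[i],.08))
        if t[i,4]>4 and .05<w[0]<.2 and abs(w[1])<.1:print(n,t[i],ce[i],w)
E
```

```text
14.95 q [-0.12  0.42  1.81  0.    0.91  0.01] p [ 0.5811 -0.0705  0.0634] F [0.2 1.  0.3] op 0.003
finger in wagon [0.09210288 0.00932367]
side [276 202   5  10  29] [277.37931034 206.17241379] [ 0.11252151 -0.01806179]
side [281 208   4  12  39] [282.51282051 213.15384615] [ 0.08118228 -0.03155195]
side [254 215   4   2   7] [255.71428571 215.57142857] [0.07283941 0.05094324]
scene [270 195   3   4   7] [270.85714286 196.42857143] [ 0.14622673 -0.01028442]
scene [245 201   3   3   7] [246.14285714 201.71428571] [0.07294181 0.04159182]
scene [268 200   4   4  14] [269.5 201.5] [ 0.12269341 -0.02183372]
scene [266 206   3   4  11] [267.09090909 207.63636364] [ 0.09350595 -0.03331754]
```

```bash
python3 - <<'E'
from pl import *
a=[load('side7'),load('scene7')]
f=grab_frame('wrist');np.savez('pics/wrist7.npz',**f)
o=np.zeros((600,800,3),np.uint8)
o[:300,:400]=cv2.resize(a[0]['image'][185:245,235:315],(400,300),interpolation=cv2.INTER_CUBIC)
o[:300,400:]=cv2.resize(a[1]['image'][175:235,215:295],(400,300),interpolation=cv2.INTER_CUBIC)
o[300:,:400]=cv2.resize(f['image'],(400,300))
cv2.imwrite('pics/q1.png',o[:,:,::-1])
E
```

```text
(no output)
```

View pics/q1.png

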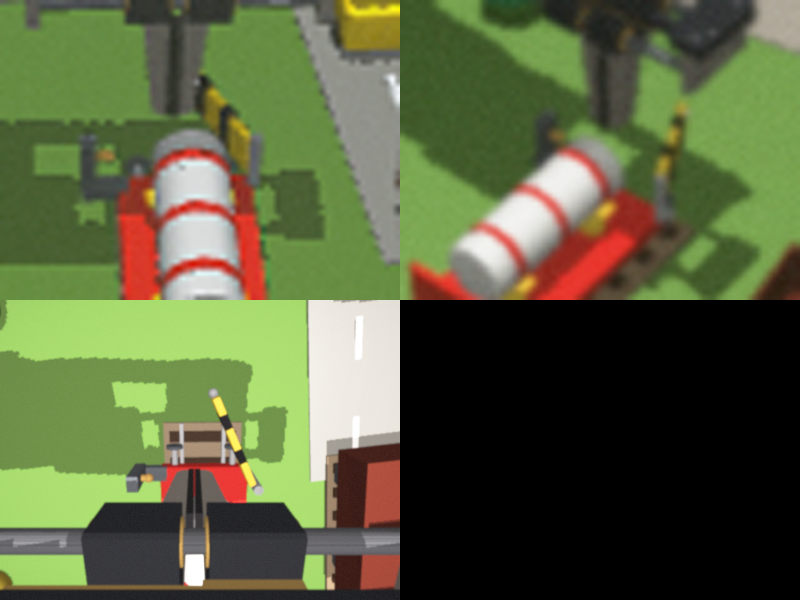

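```bash
python3 - <<'E'
from pl import *
S,C=load('side7'),load('scene7');s=st();p=s['eef_pos']
print(proj(S,p),proj(C,p),tri([(S,270,207.2),(C,258,200)]))
print(tow(p))
E
```

```text
15.1 q [-0.12  0.42  1.81  0.    0.91  0.01] p [ 0.5811 -0.0703  0.0634] F [ 0.8 -1.1 -0.3] op 0.003
[268.84088557 214.66303694] [256.99859166 206.01182068] (array([ 0.58437162, -0.0682159 ,  0.09255871]), [np.float64(0.0004780448446904563), np.float64(0.0004780448446903786)])
[0.09226597 0.00934783]
```

The gate was not touched. The visible fingertip triangulates to z≈0.093, so the shut fingers end about 29 mm above the reported TCP. I'll go back out over the gate and re-measure the tip there.

>>> play_rows --motion '[0,0,0,0,0,-0.04,1,0,0,0,0.02,0.025,-0.06,1,0,0,0,0.04,0.05,-0.06,1,0,0,0,0.055,0.075,-0.06,1,0,0,0,0.061,0.085,-0.03,1,0,0,0,0.061,0.085,0,1,0,0,0,0.061,0.085,0,1]'

```text
time_s: 15.8
eef_pos: [0.6702, -0.0204, 0.0594]
tcp_rot: [-0.002, 0.751, 0.66, -0.002]
force: [-0.8, -0.7, 0.7]
opening: 0.008
```

```bash
python3 - <<'E'
from pl import *
s=st();p=s['eef_pos'];print(tow(p))
o=np.zeros((600,800,3),np.uint8)
for i,(n) in enumerate(('side','scene')):
    f=grab_frame(n);np.savez(f'pics/{n}8.npz',**f)
    q=np.round(proj(f,p)).astype(int);print(n,proj(f,p),proj(f,p+[0,0,.029]))
    c=f['image'][q[1]-30:q[1]+30,q[0]-20:q[0]+20];print('crop org',q[0]-20,q[1]-30)
    o[:600,i*400:(i+1)*400]=cv2.resize(c,(400,600),interpolation=cv2.INTER_NEAREST)
cv2.imwrite('pics/q2.png',o[:,:,::-1])
# fingertip: dark gray low-saturation column below
for n in('side8','scene8'):
    f=load(n);q=np.round(proj(f,p)).astype(int)
    h=cv2.cvtColor(f['image'],cv2.COLOR_RGB2HSV)
    for r in range(q[1]-22,q[1]+6):
        c=np.where(h[r,q[0]-14:q[0]+15,1]<80)[0]
        print(n,r,(c.min()+q[0]-14,c.max()+q[0]-14,len(c)) if len(c) else None)
E
```

```text
15.8 q [-0.03  0.54  1.61  0.    0.99  0.1 ] p [ 0.6702 -0.0204  0.0594] F [-0.8 -0.7  0.7] op 0.008
[ 0.15320325 -0.07252412]
side [292.91233391 201.81443765] [293.56610473 195.18351344]
crop org 273 172
scene [286.44223512 207.10167948] [286.76761037 201.02863197]
crop org 266 177
side8 180 (np.int64(279), np.int64(301), 13)
side8 181 (np.int64(290), np.int64(300), 11)
side8 182 (np.int64(290), np.int64(300), 11)
side8 183 (np.int64(290), np.int64(300), 11)
side8 184 (np.int64(290), np.int64(300), 11)
side8 185 (np.int64(290), np.int64(300), 11)
side8 186 (np.int64(290), np.int64(301), 12)
side8 187 (np.int64(290), np.int64(301), 12)
side8 188 (np.int64(290), np.int64(301), 12)
side8 189 (np.int64(290), np.int64(301), 12)
side8 190 (np.int64(290), np.int64(301), 12)
side8 191 (np.int64(290), np.int64(301), 12)
side8 192 (np.int64(290), np.int64(301), 12)
side8 193 (np.int64(290), np.int64(302), 13)
side8 194 (np.int64(291), np.int64(303), 13)
side8 195 (np.int64(296), np.int64(307), 12)
side8 196 (np.int64(297), np.int64(307), 11)
side8 197 (np.int64(297), np.int64(307), 11)
side8 
[... 687 characters left out ...]
4(283), np.int64(292), 10)
scene8 191 (np.int64(283), np.int64(292), 10)
scene8 192 (np.int64(283), np.int64(292), 10)
scene8 193 (np.int64(283), np.int64(292), 10)
scene8 194 (np.int64(284), np.int64(292), 9)
scene8 195 (np.int64(284), np.int64(292), 9)
scene8 196 (np.int64(284), np.int64(291), 8)
scene8 197 (np.int64(284), np.int64(291), 8)
scene8 198 (np.int64(284), np.int64(290), 7)
scene8 199 (np.int64(284), np.int64(290), 7)
scene8 200 (np.int64(287), np.int64(289), 3)
scene8 201 (np.int64(288), np.int64(288), 1)
scene8 202 None
scene8 203 None
scene8 204 None
scene8 205 None
scene8 206 None
scene8 207 None
scene8 208 None
scene8 209 None
scene8 210 None
scene8 211 None
scene8 212 None
```

Confirmed: the shut tip is about 30 mm above the TCP in both views. I'll use TCP z≈0.041 for the push, which puts the tip at about 0.071 and keeps the body above 0.125.

```bash
python3 - <<'E'
from pl import *
s=st()
for t,g in((1.05,0.01),(1.0,0),(.85,0),(.7,0),(.55,0),(.4,0),(.3,0),(.2,0)):print(t,g,*rel(s,[*fing(t,g),.041],RG))
E
```

```text
15.9 q [-0.03  0.54  1.61  0.    0.99  0.1 ] p [ 0.6728 -0.0208  0.0636] F [0.5 0.2 0.8] op 0.005
1.05 0.01 [ 0. -0. -0.] [-0.015  -0.0309  0.0226]
1.0 0 [ 0. -0. -0.] [-0.0203 -0.0424  0.0226]
0.85 0 [ 0. -0. -0.] [-0.0223 -0.0508  0.0226]
0.7 0 [ 0. -0. -0.] [-0.0259 -0.0591  0.0226]
0.55 0 [ 0. -0. -0.] [-0.0312 -0.0668  0.0226]
0.4 0 [ 0. -0. -0.] [-0.038  -0.0737  0.0226]
0.3 0 [ 0. -0. -0.] [-0.0433 -0.0776  0.0226]
0.2 0 [ 0. -0. -0.] [-0.0492 -0.0809  0.0225]
```

>>> play_rows --motion '[0,0,0,0,0,0.0225,1,0,0,0,-0.008,-0.015,0.0225,1,0,0,0,-0.015,-0.031,0.0225,1,0,0,0,-0.02,-0.042,0.0225,1,0,0,0,-0.022,-0.051,0.0225,1,0,0,0,-0.026,-0.059,0.0225,1,0,0,0,-0.031,-0.067,0.0225,1,0,0,0,-0.038,-0.074,0.0225,1,0,0,0,-0.043,-0.078,0.0225,1,0,0,0,-0.048,-0.08,0.0225,1]'

```text
time_s: 16.9
eef_pos: [0.5872, -0.0586, 0.0409]
tcp_rot: [0.0, 0.751, 0.66, 0.001]
force: [-1.1, 0.5, 0.9]
opening: 0.006
```

```bash
cat > gt.py <<'E'
from pl import *
s=st();print('finger in wagon',tow(s['eef_pos']))
for n in('wrist','side','scene'):
    f=grab_frame(n)
    h=cv2.cvtColor(f['image'],cv2.COLOR_RGB2HSV);m=cv2.inRange(h,(20,110,90),(36,255,255))
    N,_,t,ce=cv2.connectedComponentsWithStats(m)
    for i in range(1,N):
        w=tow(onz(f,*ce[i],.08))
        if t[i,4]>4 and .05<w[0]<.2 and abs(w[1])<.1:print(n,t[i],ce[i],w)
for t,g in((.12,0),(.06,0),(.02,0),(0,0),(0,-.001),(0,-.003)):print(t,g,*rel(s,[*fing(t,g),.041],RG))
E
python3 gt.py
```

```text
16.9 q [-0.1   0.46  1.82  0.    0.87  0.03] p [ 0.5872 -0.0586  0.0409] F [-1.1  0.5  0.9] op 0.006
finger in wagon [0.10468825 0.0048398 ]
wrist [190 223  31  31 615] [204.69105691 238.03414634] [0.10195932 0.02939656]
wrist [307 235  10   9  14] [312.35714286 237.57142857] [ 0.10213045 -0.03231451]
wrist [247 237   4  26  67] [248.44776119 251.55223881] [0.09346078 0.00432764]
wrist [284 246  33  14 293] [299.52559727 253.80887372] [ 0.09197367 -0.02535446]
side [259 209   5   8  36] [261.22222222 212.44444444] [0.08593761 0.03361818]
side [278 212   7   8  37] [281.83783784 214.86486486] [ 0.07383635 -0.02887455]
side [254 215   4   2   7] [255.71428571 215.57142857] [0.07283941 0.05094324]
scene [251 198   4   4  12] [252.5 199.5] [0.09499293 0.03105937]
scene [245 201   3   2   6] [246.  201.5] [0.07347444 0.04266178]
scene [256 202   5   4  12] [257.83333333 203.5       ] [0.09042054 0.00405109]
scene [261 207   5   9  33] [263.24242424 210.45454545] [ 0.07481876 -0.03113459]
0.12 0 [ 0.001 -0.    -0.001] [-0.0057 -0.003  -0.0001]
0.06 0 [ 0.001 -0.    -0.001] [-0.0097 -0.0042 -0.0001]
0.02 0 [ 0.001 -0.    -0.001] [-0.0123 -0.0049 -0.0001]
0 0 [ 0.001 -0.    -0.001] [-0.0137 -0.0052 -0.0001]
0 -0.001 [ 0.001 -0.    -0.001] [-0.0147 -0.0052 -0.0001]
0 -0.003 [ 0.001 -0.    -0.001] [-0.0167 -0.0051 -0.0001]
```

The gate follows and is now at about 0.2 rad. I'll push it past the catch.

>>> play_rows --motion '[0,0,0,-0.003,-0.002,0,1,0,0,0,-0.0055,-0.003,0,1,0,0,0,-0.008,-0.004,0,1,0,0,0,-0.01,-0.005,0,1,0,0,0,-0.012,-0.005,0,1,0,0,0,-0.0135,-0.005,0,1,0,0,0,-0.0135,-0.005,0,1]'

```text
time_s: 17.75
eef_pos: [0.5808, -0.0711, 0.0409]
tcp_rot: [0.001, 0.751, 0.66, 0.0]
force: [0.9, -0.2, 0.8]
opening: 0.004
```

```bash
python3 gt.py
```

```text
17.75 q [-0.12  0.45  1.83 -0.    0.86  0.01] p [ 0.5808 -0.0711  0.0409] F [ 0.9 -0.2  0.8] op 0.004
finger in wagon [0.09141841 0.00953258]
wrist [203 217   4   3   5] [204.2 217.8] [0.10094009 0.03389245]
wrist [318 217   7   8  10] [321.4 220.1] [ 0.09946386 -0.03225594]
wrist [195 234  24  26 404] [205.26237624 246.22524752] [0.08354434 0.03390361]
wrist [247 235   4  25  64] [248.46875 249.1875 ] [0.08164205 0.00896209]
wrist [288 234  44  26 969] [309.24148607 246.99896801] [ 0.08296185 -0.02616149]
wrist [173 238   4   5  16] [174.1875 240.3125] [0.08726042 0.05161845]
wrist [180 240   4   4   9] [182.         241.22222222] [0.0866884  0.04716286]
wrist [175 244  12   3  18] [180.61111111 245.22222222] [0.08419543 0.0480969 ]
side [259 213   5   8  40] [261.  216.5] [0.06845516 0.03501596]
side [279 212   6   8  35] [282.05714286 215.51428571] [ 0.07102935 -0.02931467]
side [254 215   3   2   6] [255.  215.5] [0.07320152 0.05310821]
scene [245 200   6   4  14] [247.5        201.35714286] [0.07717769 0.03898877]
scene [260 207   6  10  43] [262.69767442 211.        ] [ 0.07164223 -0.0312501 ]
0.12 0 [ 0.001  0.    -0.   ] [ 0.0075  0.0017 -0.0001]
0.06 0 [ 0.001  0.    -0.   ] [ 0.0036  0.0005 -0.0001]
0.02 0 [ 0.001  0.    -0.   ] [ 0.0009 -0.0002 -0.0001]
0 0 [ 0.001  0.    -0.   ] [-0.0004 -0.0005 -0.0001]
0 -0.001 [ 0.001  0.    -0.   ] [-0.0014 -0.0005 -0.0001]
0 -0.003 [ 0.001  0.    -0.   ] [-0.0034 -0.0005 -0.0001]
```

The stripes sit at x = 83.5 and 83.0 mm, so the gate is square, and the contact force is gone, so it has clicked. One small confirming push, then retreat.

>>> play_rows --motion '[0,0,0,-0.0015,0,0,1,0,0,0,-0.0015,0,0,1,0,0,0,0.01,0,0,1,0,0,0,0.03,0,0,1,0,0,0,0.03,0,-0.04,1,0,0,0,0.03,0,-0.08,1,0,0,0,0.03,0,-0.12,1,0,0,0,0.03,0,-0.16,1,0,0,0,0.03,0,-0.2,1,0,0,0,0.03,0,-0.2,1]'

```text
time_s: 18.9
eef_pos: [0.5879, -0.0409, 0.2471]
tcp_rot: [0.004, 0.751, 0.66, 0.004]
force: [-0.3, 0.4, -0.5]
opening: 0.004
```

```bash
python3 gt.py; python3 - <<'E'
from pl import *
a=[grab_frame(n) for n in('side','scene','wrist')]
o=np.zeros((600,800,3),np.uint8)
o[:300,:400]=cv2.resize(a[0]['image'][100:280,150:390],(400,300))
o[:300,400:]=cv2.resize(a[1]['image'][110:260,200:400],(400,300))
o[300:,:400]=cv2.resize(a[2]['image'],(400,300))
o[300:,400:]=cv2.resize(a[0]['image'][200:260,240:320],(400,300),interpolation=cv2.INTER_CUBIC)
cv2.imwrite('pics/final.png',o[:,:,::-1])
E
```

```text
18.9 q [-0.07  0.23  1.64 -0.    1.26  0.06] p [ 0.5879 -0.0409  0.2471] F [-0.3  0.4 -0.5] op 0.004
finger in wagon [0.12232773 0.00641057]
wrist [208 194   7   4  26] [211.         195.38461538] [0.08566006 0.0497196 ]
wrist [219 195  13  16 124] [225.16129032 200.03225806] [0.07965787 0.03255252]
wrist [240 195  17  10 160] [247.8125 199.4625] [0.08026758 0.00476801]
wrist [264 194  20  43 212] [274.74056604 202.00471698] [ 0.07685865 -0.02836935]
side [259 213   5   8  40] [261.  216.5] [0.06845516 0.03501596]
side [279 212   6   8  37] [282.02702703 215.32432432] [ 0.07184672 -0.02928991]
side [254 214   3   3   6] [255.         215.16666667] [0.07463315 0.05306657]
scene [245 200   6   3  12] [247.16666667 201.33333333] [0.07657097 0.03998055]
scene [260 207   6  10  44] [262.63636364 210.90909091] [ 0.0718604  -0.03082467]
0.12 0 [ 0.011 -0.    -0.   ] [-0.0235 -0.0037  0.206 ]
0.06 0 [ 0.011 -0.    -0.   ] [-0.0274 -0.005   0.206 ]
0.02 0 [ 0.011 -0.    -0.   ] [-0.0301 -0.0056  0.206 ]
0 0 [ 0.011 -0.    -0.   ] [-0.0314 -0.0059  0.206 ]
0 -0.001 [ 0.011 -0.    -0.   ] [-0.0324 -0.0059  0.206 ]
0 -0.003 [ 0.011 -0.    -0.   ] [-0.0344 -0.0059  0.206 ]
```

View pics/final.png

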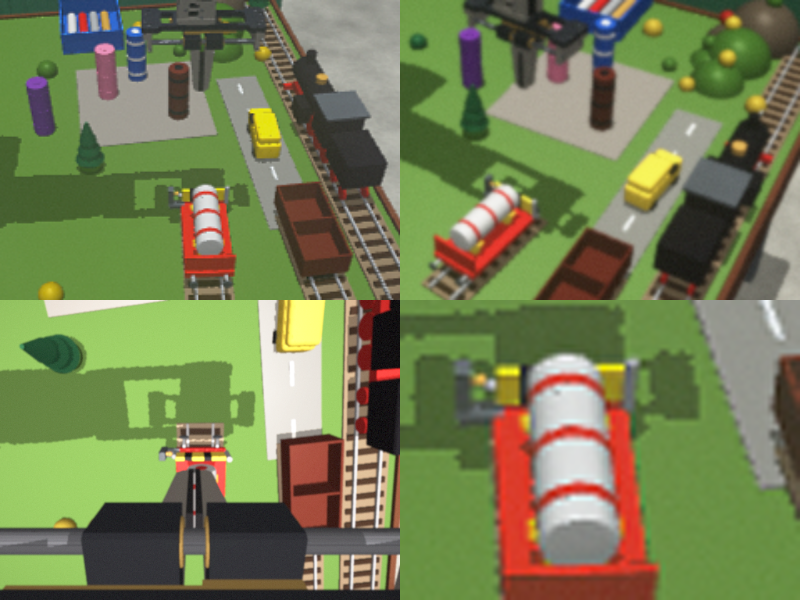

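The final picture shows the tank lying in the saddles and the gate square, joined to its catch. The bystanders are standing and the arm is clear.

```bash
python3 -c "
from rig import *
print(hand_in())"
```

```text
the job is handed in; nothing more can be done
None
```

The silver tank is lying in the cradle wagon, the end gate is shut past its catch, and I handed the job in at about 19 s; no verdict is reported.

- **Tank:** I gripped it upright with the tool tilted 45°, turned it to horizontal over the wagon, lowered it onto the saddles and let go. My last measurement put its ends at +66 and −62 mm along the wagon and within about 1 mm of the centre line. It touched down about 2.6 mm sooner than I had calculated. After the release it lay level in both saddles in the pictures.
- **Gate:** My first push missed. The shut fingers end about 30 mm short of the reported TCP, so they passed over the gate without touching anything. I measured the fingertip again, lowered it, and the second push closed the gate. It then stood square: the stripes were at x = 83.5 and 83.0 mm while I was still pushing. After I backed away they were at 77 to 80 mm, against 78 mm for a shut gate. The push force dropped to zero.
- **Bystanders:** The tanks, the visible tree (tree_a), the van and the hopper look unmoved in the last picture, judged by eye. The signal and tree_b were outside that picture, so I did not check them at the end. The arm was clear of everything.

The highest wrist force I read was about 11 N, read only at the end of each move.

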